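Hold down the recessed reset of a humidity logger with a stylus

ROBOT

A 7-joint arm with a two-finger parallel gripper is mounted at the origin on the work surface. World frame = base frame: x ahead of the robot, y to its left, z up, the work surface at z = 0. Lengths are in m, angles in rad, forces in N, time in s.
With the tool pointing down it reaches from about 0.4 to 0.85 m from the base axis. Payload 4.5 kg.
Tool frame: the origin (TCP) lies at the centre of the arm's flange, where the gripper is bolted on; the fingertips stand 173 mm ahead of it and the grasp point (between the pads) lies 155 mm ahead of it; z points along the fingers, y is the line along which they close (so a half turn about z gives the same grasp; the last joint's range is limited). The gripper opens to 85 mm and grips with 20 to 120 N. Pads are 22 mm wide; open, the fingers measure 114 mm over their backs; the gripper's body (76 mm by 85 mm) begins 54 mm behind the grasp point. The pads swing forward as they close: fully open they stand 13 mm farther back than shut.
Start: joints at [1.362, 0.689, -0.195, 1.565, 0.157, 0.902, -0.215], TCP at [0.15, -0.607, 0.405] pointing down, gripper open.
Joint ranges: [-3.01, 3.01], [-0.46, 2.08], [-1.47, 1.51], [0.13, 2.56], [-1, 4.14], [0.04, 2.09], [-2.66, 2.66]. Speed limits (rad/s): [2.57, 2.57, 3.14, 3.14, 3.14, 3.14, 3.14].

INTERFACE

Orientations are given as a unit quaternion [x, y, z, w].
In Python, from rig import bot gives the robot as it stands.
- The arm moves only by the shell command python3 -m inch 'ROWS' [FORCE]. ROWS is JSON, a list of rows, each a list of 7 numbers: the shift along the tool's x, y, z in mm, then the turn, a rotation vector about the tool's x, y, z in degrees, then the opening, from -1 (shut) to 1 (fully open). A call has 1 to 5 rows; each row shifts and turns the commanded pose from where the row before left it, along the tool's axes as they then stand; what a row does not reach is not made up. A row lasts 1/12 s, in which the tool goes at most 41.7 mm and 7.16 degrees, less where a joint would pass 70% of its speed; a pose out of reach is approached as far as the arm can. A call is refused whole if a number of a shift passes 41.7 or a number of a turn 7.16, either way. A call with a gripper value outside its range is refused whole. The fingers move at their own pace and stop on an object; FORCE is the grip in N (left out, the last holds). Time passes only in rows, so rows that do not move let the fingers close. It gives the time, the measured TCP pose, the force, the opening and the grip force at its end, in the units of the state.
- bot.state(): the state, without advancing time (a new reading comes with each control period).
- bot.capture(name): name is "side" or "top"; returns a dict with "frame" (400x640x3 uint8, red, green, blue), "fx", "fy", "cx", "cy" (pixels), "cam_to_world" (4x4, takes a point from camera to world coordinates). Camera axes: x right, y up, looking along -z (the intrinsics and any distortion apply to the point x, -y, -z); pixel columns grow to the right and rows downward; lengths in m; the calibration is good to about 2 mm. A picture is of the moment at which its call begins. There is no depth.
- bot.job_done(): hands the job in; it is judged then, once.
Trained networks look in a picture, given as the dict that the camera call returned (one of the last four; its "shot" number tells which), for a name from the list of things; names that differ only in an ending like _2 or _b are one class to them, and where a whole thing is asked for, a point or a joint stands for the part that bears it (a point fixed in the world has none). Each returns a list of dicts, best first, with "conf" (0 to 1); they miss things now and then, are a little off and sometimes report something else, mostly with a low value. They report only what shows in the picture. A call takes as long as a camera call. They do not tell look-alikes from the thing itself.
- bot.look_for(picture, thing): "location" ([x, y, z] in m, in the coordinates of the camera as it stood for that picture, good to about 4 mm: the middle of the surface that is visible of it).
The state is a dict: "time": time; "joints": joint angles; "qvel": joint speeds; "joint_torque": joint torques, N m; "tool_pos": TCP position; "tool_rot": TCP orientation; "ft_force": force on the tool from outside, world axes, zero at the start; "torque": the same for the moment, N m; "finger_gap": finger opening in m; "finger_force": force on a finger pad.
Only numpy, scipy, OpenCV 4.12 (cv2) and the standard library are available. Lean on these libraries where they do the work, as an engineer would, in place of code of your own. Each camera call takes 0.05 s, during which the arm holds its last target. There are 200 camera calls.

TASK

Take the yellow stylus out of the wooden tool stand, reach its thin steel end through the orange-ringed hole in the top of the white humidity logger and gently press the recessed orange reset button all the way down. Finish while still gripping the stylus and holding the button down, as the logger resets only while it is held. Do not press the button in the blue-ringed hole, and leave the other tools, the cartons, the jar and the magnifier where they are.

Things in the scene. Friction and masses are not known exactly. Their poses are not given: they have to be found in the camera images.
- stylus: Stylus, upright in one of the stand's three holes (which one varies): yellow round handle with thin black rings, 16 mm thick, 70 mm long; under it a round-ended steel shank 7 mm thick, 55 mm long. Origin: middle of the yellow handle (grip here); z up along the stylus. The shank begins 35 mm below the origin and ends 90 mm below it. About 40 g.
- stylus_tip (a point): The lower, rounded end of the stylus's steel shank, on its axis, 90 mm below the middle of the handle; at the start hidden in the stand.
- logger: White and grey box fixed to the table, left or right of the robot, 140 (its x) by 170 (its y) by 75 mm high; dark display (2 mm proud) on the -x half of its top. Origin: centre of its underside, z up. Two vertical round holes, 17 mm wide, in its top at x = +35 mm: orange-ringed at y = +35, blue-ringed at y = -35 mm. It and its buttons bear at most 20 N of push.
- reset_mouth (a point): Centre of the mouth of the orange-ringed hole, level with the logger's top, 75 mm above the table. The hole goes straight down; the orange reset button (13 mm in diameter) lies 22 mm below the mouth.
- erase_mouth (a point): Centre of the mouth of the blue-ringed hole, same shape and depth; its blue button erases the data and must not be pressed.
- reset_button (a joint): How far the orange reset button is pressed, in m: 0 up, 0.008 fully down. Its spring yields from about 1.5 N and is fully down at about 6 N; it comes up again when let go.
- erase_button (a joint): How far the blue erase button is pressed, in m: 0 up, 0.008 fully down.
- stand: Wooden block fixed to the table, on the side where the logger is not, 60 (its x) by 200 (its y) by 65 mm high. Origin: centre of its underside. Three through holes 11 mm wide in a row along its y, 65 mm apart, the middle one at its centre. Each tool's handle rests on the block's top, its 7 mm shank in the hole.
- marker: A blue marker with a white upper end, upright in another hole of the stand: handle 16 mm in diameter and 60 mm long, black shank. Origin at the middle of its handle. To be left there.
- pick: A dissecting pick with a dark wooden handle 16 mm in diameter and 60 mm long, upright in the remaining hole of the stand. Origin at the middle of its handle. To be left there.
- carton_a: A white carton 70 by 110 by 30 mm lying on the table beyond the logger and stand. Origin at the centre of its underside. To be left alone.
- carton_b: A white carton 60 by 90 by 25 mm lying on the table farther back to the left. Origin at the centre of its underside. To be left alone.
- jar: An amber glass jar 60 mm in diameter and 85 mm high, at the right side. Origin at the centre of its underside. To be left alone.
- magnifier: A black hand magnifier lying flat at the back to the right: lens 56 mm in diameter and 12 mm thick, handle 90 mm long along its +y. Origin at the centre of the lens's underside. To be left alone.
Mind the look-alikes: they are no part of the job. There is more than one size of the stylus; the one meant has the size given above.

How it is judged:
On the way:
1. the stylus is gripped and lifted out of the stand (height (world z) of stylus_tip above 0.075 m and contact force between the fingers and stylus above 1 N), for 0.1 s.
At the end, for the whole second after the job is handed in: Through the last second the gripped stylus, its tip in the orange-ringed hole (24 mm or more below the mouth, within 9 mm of its axis), holds the orange button at least 5 mm down with over 2 N; the fingers do not touch the logger and the blue button is up (value of joint reset_button above 0.005 m and contact force between stylus and logger above 2 N and contact force between the fingers and stylus above 1 N and contact force between the fingers and logger below 0.5 N and horizontal distance between stylus_tip and reset_mouth below 0.009 m and z of stylus_tip in the frame of reset_mouth below -0.024 m and value of joint erase_button below 0.002 m); the arm keeps its last pose, push and grip.
It fails at once if the stylus pushes on the logger or its buttons with more than 20 N (contact force between stylus and logger above 20 N).
It fails at once if the blue erase button is pressed by more than 3 mm (value of joint erase_button above 0.003 m).
It fails at once if another tool in the stand is moved by more than 30 mm (distance of any of marker, pick from where it was at the start of the episode above 0.03 m).
It fails at once if a carton, the jar or the magnifier is moved by more than 30 mm (distance of any of carton_a, carton_b, jar, magnifier from where it was at the start of the episode above 0.03 m).
It also fails if it takes over 45 s, if anything falls off the work surface, if the arm or the gripper's body presses on something with over 40 N, if the wrist force passes 120 N, or if a joint passes its speed limit or range.

## Working session

There is one attempt and no reset: what is moved stays moved. The work goes in short steps, Python scripts to look and compute and a shell command to move; the robot and the scene stay as the last step left them, time stands still between calls to the robot, and variables do not carry over. Pictures are saved under pics/ and viewed, at most 10 in all, crops included, and the job is handed in when it is done.

```bash
mkdir -p pics; cat > h.py <<'E'
import numpy as np,cv2
from rig import bot
from scipy.spatial.transform import Rotation as R
def w(p,l): return (np.array(p["cam_to_world"])@np.r_[l,1])[:3]
def px(p,X):
    c=np.linalg.inv(np.array(p["cam_to_world"]))@np.r_[X,1]
    return np.array([p["cx"]+p["fx"]*c[0]/-c[2],p["cy"]+p["fy"]*-c[1]/-c[2]])
def ray(p,uv,z):
    M=np.array(p["cam_to_world"]);d=M[:3,:3]@np.array([(uv[0]-p["cx"])/p["fx"],-(uv[1]-p["cy"])/p["fy"],-1]);o=M[:3,3]
    return o+d*(z-o[2])/d[2]
E
python3 - <<'E'
from h import *
np.set_printoptions(precision=4,suppress=True)
s=bot.state();print(s)
for n in("top","side"):
    p=bot.capture(n);cv2.imwrite(f"pics/{n}0.png",p["frame"][:,:,::-1])
    print(n,{k:v for k,v in p.items() if k not in("frame",)})
    for t in("stylus","logger","reset_mouth","erase_mouth","reset_button","stand","marker","pick"):
        try:
            for d in bot.look_for(p,t)[:3]: X=w(p,d["location"]);print(t,round(d["conf"],2),X,px(p,X))
        except Exception as e: print(t,e)
E
```

```text
{'time': 0.0, 'joints': array([ 1.3618,  0.69  , -0.1945,  1.5664,  0.1573,  0.9025, -0.2151]), 'qvel': array([-0.0006,  0.0002,  0.001 ,  0.0004, -0.    ,  0.0002, -0.0012]), 'joint_torque': array([  0.0009, -53.9608,  -1.2665, -15.8543,   0.009 ,   0.0094,
        -0.    ]), 'tool_pos': array([ 0.1501, -0.6063,  0.4038]), 'tool_rot': array([ 0.9926,  0.1211, -0.0002, -0.0009]), 'ft_force': array([ 0.9242, -0.3013,  0.0504]), 'torque': array([-0.0138,  0.0065,  0.013 ]), 'finger_force': 0.0, 'finger_gap': 0.08564887680424993}
top {'fx': 452.04355923828774, 'fy': 452.04355923828774, 'cx': 320.9611528725721, 'cy': 202.84224299861523, 'cam_to_world': array([[-0.0566,  0.9737, -0.2208,  0.3068],
       [-0.9984, -0.0541,  0.017 , -0.106 ],
       [ 0.0046,  0.2214,  0.9752,  1.4431],
       [ 0.    ,  0.    ,  0.    ,  1.    ]]), 'shot': 1}
stylus 0.56 [ 0.4201 -0.0481  0.1815] [295.7335 264.8662]
stylus 0.48 [ 0.5827 -0.042   0.166 ] [291.3837 208.9378]
logger 0.73 [0.5071 0.1758 0.0742] [222.6122 243.3989]
reset_mouth 0.55 [0.5059 0.1778 0.0766] [221.7996 243.7064]
erase_mouth 0.93 [0
[... 403 characters left out ...]
6571],
       [ 0.    ,  0.    ,  0.    ,  1.    ]]), 'shot': 2}
stylus 0.9 [ 0.5874 -0.0546  0.1223] [313.3625 179.094 ]
stylus 0.66 [ 0.4223 -0.0587  0.1245] [245.2874 190.4331]
stylus 0.49 [ 0.5066 -0.1012  0.1064] [285.2478 201.3192]
logger 0.91 [0.5062 0.1236 0.0749] [268.1392 162.4447]
logger 0.31 [ 0.5043 -0.0971  0.1054] [283.9096 200.741 ]
reset_mouth 0.74 [0.5074 0.1204 0.0773] [268.6787 162.2241]
erase_mouth 0.71 [0.5087 0.1253 0.0701] [269.01   163.4462]
reset_button 0.3 [0.5087 0.1242 0.075 ] [268.9709 162.1557]
stand 0.7 [ 0.4993 -0.214   0.0618] [294.286  249.2603]
marker 0.64 [ 0.5079 -0.1631  0.103 ] [292.0821 219.2011]
pick 0.73 [ 0.5093 -0.2281  0.1009] [300.0283 239.6334]
```

```bash
python3 -c "
import cv2
a=cv2.imread('pics/top0.png');b=cv2.imread('pics/side0.png')
cv2.imwrite('pics/topc.png',cv2.resize(a[120:340,130:430],(800,586),interpolation=2))
cv2.imwrite('pics/sidec.png',cv2.resize(b[80:330,180:480],(720,600),interpolation=2))"
```

```text
(no output)
```

View pics/topc.png

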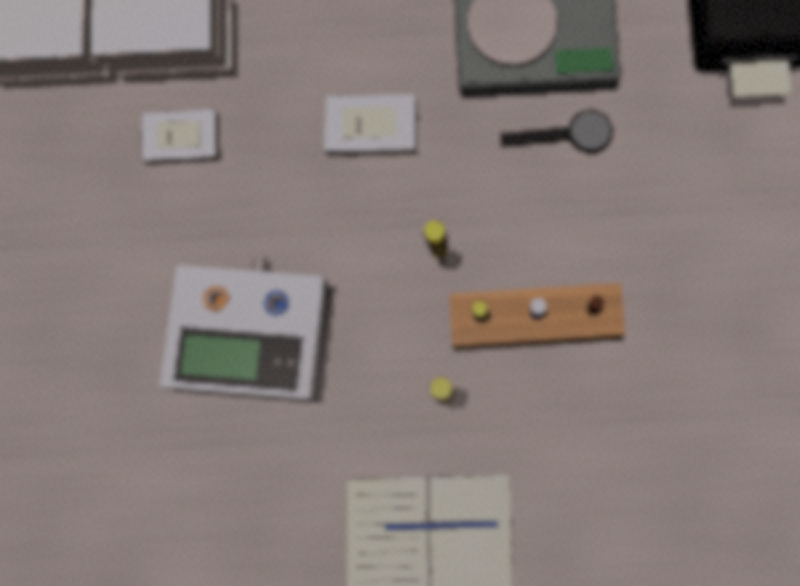

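View pics/sidec.png

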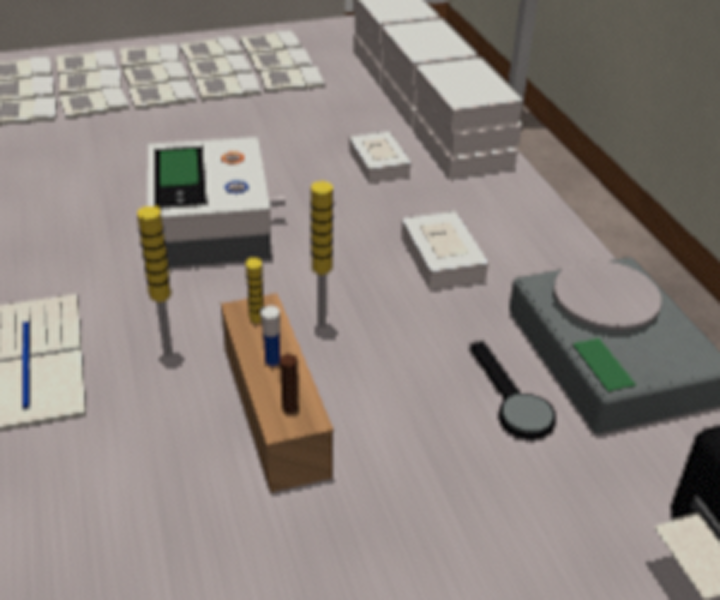

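The side crop shows the target, the small yellow stylus in the stand's left hole (crop 254,263 to 256,322). Two larger yellow look-alikes stand on the table at about (152,215) and (321,188). The orange hole is at (233,157) and the blue one at (237,187). In the top crop the stylus top is at (480,309), orange at (216,298) and blue at (276,302).

```bash
python3 - <<'E'
from h import *
np.set_printoptions(precision=4,suppress=True)
T=bot.capture("top");S=bot.capture("side")
def cen(p,uv,lo,hi,r):
    u,v=map(int,uv);h=cv2.cvtColor(p["frame"],cv2.COLOR_RGB2HSV)[v-r:v+r+1,u-r:u+r+1]
    m=cv2.inRange(h,lo,hi);y,x=np.nonzero(m)
    return (np.array([x.mean()+u-r,y.mean()+v-r]),len(x),np.ptp(x)+1,np.ptp(y)+1) if len(x) else None
O=((5,90,90),(18,255,255));B=((100,90,60),(125,255,255));Y=((22,120,70),(35,255,255))
for n,p,o,b in(("T",T,(211,232),(233,233)),("S",S,(277,145),(279,158))):
    co=cen(p,o,*O,8);cb=cen(p,b,*B,8);print(n,co,cb)
    if co: print("orange",ray(p,co[0],.075))
    if cb: print("blue",ray(p,cb[0],.075))
c=cen(T,(310,236),*Y,6);print(c,c and ray(T,c[0],.135))
for uv in((285.8,189.6),):print("sty top S",ray(S,uv,.135))
print("sty base S",ray(S,(286.7,214),.065))
h=cv2.cvtColor(S["frame"],cv2.COLOR_RGB2HSV)
m=cv2.inRange(h,*Y);n,l,st,ce=cv2.connectedComponentsWithStats(m)
for a,b in zip(st[1:],ce[1:]):
    if a[4]>5: print(a,b)
# look-alike heights: base pixel (side) & top pixel
for base,top in(((171/2.4+180,358/2.4+80),(149/2.4+180,212/2.4+80)),((325/2.4+180,330/2.4+80),(321/2.4+180,187/2.4+80))):
    X=ray(S,base,0.0);best=min(np.arange(.1,.3,.005),key=lambda z:abs(px(S,[X[0],X[1],z])[1]-top[1]));print("alike",X,best)
for uv in((441,388),(434,231)): print("alike top@.19",ray(T,(uv[0]/2.667+130,uv[1]/2.667+120),.19))
for uv in((452,296),(622,286),(625,338),(454,348)): print("stand",ray(T,(uv[0]/2.667+130,uv[1]/2.667+120),.065))
E
```

```text
T (array([211.7778, 232.5185]), 27, np.int64(7), np.int64(7)) (array([234.8, 234. ]), 10, np.int64(4), np.int64(3))
orange [0.5423 0.2084 0.075 ]
blue [0.5338 0.1383 0.075 ]
S (array([277. , 145.4]), 20, np.int64(9), np.int64(5)) (array([282., 157.]), 1, np.int64(1), np.int64(1))
orange [0.5492 0.2099 0.075 ]
blue [0.5497 0.1412 0.075 ]
(array([309.4516, 235.8065]), 31, np.int64(6), np.int64(7)) [ 0.5063 -0.0897  0.135 ]
sty top S [ 0.5105 -0.0952  0.135 ]
sty base S [ 0.5089 -0.0981  0.065 ]
[310 156   9  38 246] [313.7805 173.3902]
[237 165  11  18 138] [242.4928 173.5217]
[240 183  11  23 146] [245.0753 193.637 ]
[282 187   7  27 128] [285.6562 198.5859]
alike [ 0.4244 -0.0554  0.    ] 0.18500000000000008
alike [ 0.5924 -0.0567  0.    ] 0.18500000000000008
alike top@.19 [ 0.4177 -0.0474  0.19  ]
alike top@.19 [ 0.584  -0.0473  0.19  ]
stand [ 0.5337 -0.0589  0.065 ]
stand [ 0.5344 -0.256   0.065 ]
stand [ 0.4739 -0.2548  0.065 ]
stand [ 0.4734 -0.0584  0.065 ]
```

```bash
cat >> h.py <<'E'
def plan(target,n,yaw=None):
    """rows (tool mm, deg) taking the TCP to target with tool pointing down, tool x at yaw (deg)"""
    s=bot.state();r0=R.from_quat(s["tool_rot"]);d=(np.array(target)-s["tool_pos"])*1000/n
    r1=r0 if yaw is None else R.from_euler("z",yaw,degrees=True)*R.from_euler("x",180,degrees=True)
    t=(r0.inv()*r1).as_rotvec(degrees=True)/n
    r=r0
    for i in range(n):
        print(np.round(r.inv().apply(d),1).tolist(),np.round(t,2).tolist()); r=r*R.from_rotvec(t,degrees=True)
E
python3 -c "
from h import *
plan([.508,-.094,.425],20,90)"
```

```text
[23.5, -20.6, -1.0] [0.0, 0.0, -3.8]
[24.8, -19.0, -1.0] [0.0, 0.0, -3.8]
[26.0, -17.3, -1.0] [0.0, 0.0, -3.8]
[27.1, -15.5, -1.0] [0.0, 0.0, -3.8]
[28.1, -13.7, -1.0] [0.0, 0.0, -3.8]
[28.9, -11.8, -1.0] [0.0, 0.0, -3.8]
[29.7, -9.8, -1.0] [0.0, 0.0, -3.8]
[30.3, -7.9, -1.0] [0.0, 0.0, -3.8]
[30.7, -5.8, -1.0] [0.0, 0.0, -3.8]
[31.0, -3.8, -1.0] [0.0, 0.0, -3.8]
[31.2, -1.7, -1.0] [0.0, 0.0, -3.8]
[31.3, 0.4, -1.0] [0.0, 0.0, -3.8]
[31.2, 2.4, -1.0] [0.0, 0.0, -3.8]
[30.9, 4.5, -1.0] [0.0, 0.0, -3.8]
[30.6, 6.5, -1.0] [0.0, 0.0, -3.8]
[30.1, 8.6, -1.0] [0.0, 0.0, -3.8]
[29.4, 10.5, -1.0] [0.0, 0.0, -3.8]
[28.7, 12.5, -1.0] [0.0, 0.0, -3.8]
[27.8, 14.3, -1.0] [0.0, 0.0, -3.8]
[26.8, 16.1, -1.0] [0.0, 0.0, -3.8]
```

```bash
python3 -m inch '[[23.5,-20.5,-1,0,0,-3.8,0.2],[25,-19,-1,0,0,-3.8,0.2],[26,-17.5,-1,0,0,-3.8,0.2],[27,-15.5,-1,0,0,-3.8,0.2],[28,-13.5,-1,0,0,-3.8,0.2]]' 30
python3 -m inch '[[29,-12,-1,0,0,-3.8,0.2],[29.5,-10,-1,0,0,-3.8,0.2],[30.5,-8,-1,0,0,-3.8,0.2],[30.5,-6,-1,0,0,-3.8,0.2],[31,-4,-1,0,0,-3.8,0.2]]'
python3 -m inch '[[31,-1.5,-1,0,0,-3.8,0.2],[31.5,0.5,-1,0,0,-3.8,0.2],[31,2.5,-1,0,0,-3.8,0.2],[31,4.5,-1,0,0,-3.8,0.2],[30.5,6.5,-1,0,0,-3.8,0.2]]'
python3 -m inch '[[30,8.5,-1,0,0,-3.8,0.2],[29.5,10.5,-1,0,0,-3.8,0.2],[28.5,12.5,-1,0,0,-3.8,0.2],[28,14.5,-1,0,0,-3.8,0.2],[27,16,-1,0,0,-3.8,0.2]]'
python3 -m inch '[[0,0,0,0,0,0,0.2],[0,0,0,0,0,0,0.2],[0,0,0,0,0,0,0.2]]'
python3 - <<'E'
from h import *
for n in("top","side"):
    p=bot.capture(n);cv2.imwrite(f"pics/{n}1.png",p["frame"][:,:,::-1])
print(R.from_quat(bot.state()["tool_rot"]).as_matrix().round(3))
plan([.508,-.094,.30],4,90)
a=cv2.imread('pics/side1.png');cv2.imwrite('pics/side1c.png',cv2.resize(a[40:280,180:450],(675,600),interpolation=2))
E
```

```text
time: 1.42
tool_pos: [0.2402, -0.4774, 0.4099]
tool_rot: [0.959, 0.285, 0.0, 0.0]
ft_force: [-0.3, -0.0, -1.0]
finger_gap: 0.0513
finger_force: 0.0
time: 1.83
tool_pos: [0.3291, -0.3487, 0.415]
tool_rot: [0.898, 0.439, 0.0, 0.0]
ft_force: [0.3, -0.6, -0.4]
finger_gap: 0.0513
finger_force: 0.0
time: 2.25
tool_pos: [0.419, -0.2209, 0.42]
tool_rot: [0.814, 0.581, 0.0, 0.0]
ft_force: [0.6, -0.2, -0.4]
finger_gap: 0.0515
finger_force: 0.0
time: 2.67
tool_pos: [0.5086, -0.0925, 0.425]
tool_rot: [0.707, 0.708, 0.0, 0.0]
ft_force: [0.0, 0.0, -0.2]
finger_gap: 0.0512
finger_force: 0.0
time: 2.92
tool_pos: [0.5075, -0.0943, 0.4245]
tool_rot: [0.708, 0.706, -0.001, 0.0]
ft_force: [0.7, -0.9, -0.9]
finger_gap: 0.0509
finger_force: 0.0
[[ 0.004  1.    -0.001]
 [ 1.    -0.004 -0.001]
 [-0.001 -0.001 -1.   ]]
[0.3, 0.2, 31.1] [-0.02, 0.02, -0.06]
[0.3, 0.2, 31.1] [-0.02, 0.02, -0.06]
[0.3, 0.2, 31.1] [-0.02, 0.02, -0.06]
[0.3, 0.2, 31.1] [-0.02, 0.02, -0.06]
```

View pics/side1c.png

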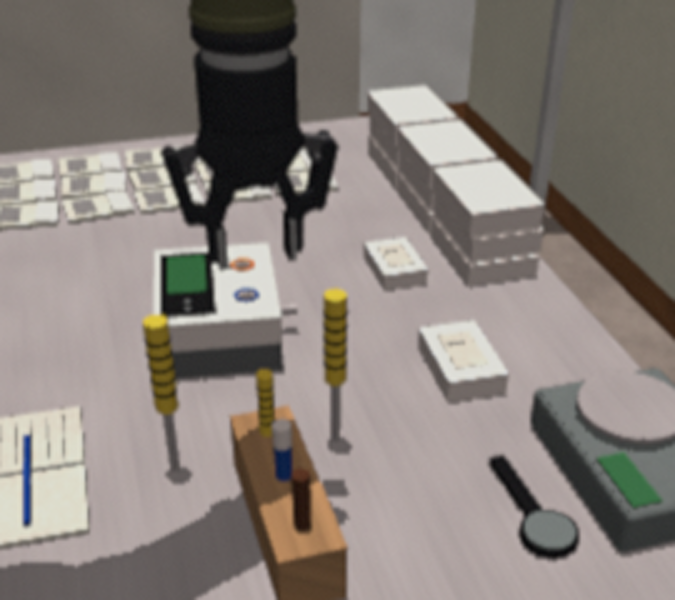

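The gripper sits above the stylus, between the two look-alikes (crop 160 and 335), and both fingers clear them. Next I descend and close.

```bash
python3 -m inch '[[0,0.5,30,0,0,0,0.2],[0,0,30,0,0,0,0.2],[0,0,30,0,0,0,0.2],[0,0,20,0,0,0,0.2],[0,0,10,0,0,0,0.2]]'
python3 -m inch '[[0,0,0,0,0,0,0.2],[0,0,0,0,0,0,0.2]]'
python3 - <<'E'
from h import *
print(bot.state()["tool_pos"])
for n in("top","side"):
    p=bot.capture(n);cv2.imwrite(f"pics/{n}2.png",p["frame"][:,:,::-1])
a=cv2.imread('pics/side2.png')[120:270,210:360];b=cv2.imread('pics/top2.png')[170:320,230:380]
cv2.imwrite('pics/c2.png',cv2.resize(cv2.hconcat([a,b]),(800,400),interpolation=2))
E
```

```text
time: 3.43
tool_pos: [0.507, -0.0952, 0.3023]
tool_rot: [0.708, 0.706, -0.002, -0.001]
ft_force: [0.5, 0.6, 0.3]
finger_gap: 0.0517
finger_force: 0.0
time: 3.6
tool_pos: [0.5084, -0.0943, 0.305]
tool_rot: [0.708, 0.706, -0.0, 0.0]
ft_force: [0.0, -1.2, -0.4]
finger_gap: 0.0508
finger_force: 0.0
[ 0.5083763  -0.09431884  0.30502607]
```

View pics/c2.png

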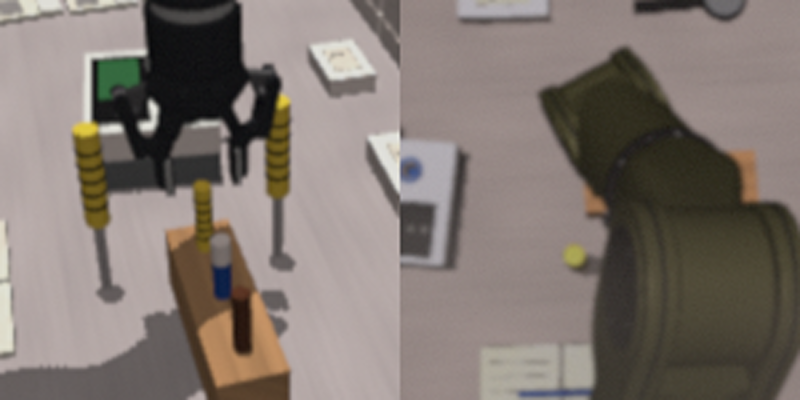

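The side view has the fingers at crop 170 and 238, centred on the stylus at 203. I descend the last 50 mm and grip.

```bash
python3 -m inch '[[1,0,15,0,0,0,0.2],[0,0,15,0,0,0,0.2],[0,0,12,0,0,0,0.2],[0,0,8,0,0,0,0.2],[0,0,0,0,0,0,0.2]]'
python3 -m inch '[[0,0,0,0,0,0,-1],[0,0,0,0,0,0,-1],[0,0,0,0,0,0,-1],[0,0,0,0,0,0,-1],[0,0,0,0,0,0,-1]]' 30
python3 -m inch '[[0,0,0,0,0,0,-1],[0,0,0,0,0,0,-1],[0,0,0,0,0,0,-1],[0,0,0,0,0,0,-1],[0,0,0,0,0,0,-1]]' 30
```

```text
time: 4.12
tool_pos: [0.5083, -0.0929, 0.2544]
tool_rot: [0.708, 0.707, -0.0, -0.0]
ft_force: [0.6, 0.5, -1.1]
finger_gap: 0.0511
finger_force: 0.0
time: 4.53
tool_pos: [0.5087, -0.0928, 0.2556]
tool_rot: [0.708, 0.707, 0.001, 0.001]
ft_force: [-0.2, 0.5, 6.8]
finger_gap: 0.0147
finger_force: 29.2
time: 4.95
tool_pos: [0.5087, -0.0928, 0.2556]
tool_rot: [0.708, 0.707, 0.0, 0.001]
ft_force: [0.7, -0.5, 6.9]
finger_gap: 0.0149
finger_force: 29.2
```

```bash
python3 -m inch '[[0,0,-8,0,0,0,-1],[0,0,-15,0,0,0,-1],[0,0,-20,0,0,0,-1],[0,0,-25,0,0,0,-1],[0,0,-30,0,0,0,-1]]'
python3 -m inch '[[0,0,-30,0,0,0,-1],[0,0,-25,0,0,0,-1],[0,0,-15,0,0,0,-1],[0,0,0,0,0,0,-1],[0,0,0,0,0,0,-1]]'
python3 - <<'E'
from h import *
for n in("top","side"):
    p=bot.capture(n);cv2.imwrite(f"pics/{n}3.png",p["frame"][:,:,::-1])
a=cv2.imread('pics/side3.png')[60:260,200:400];cv2.imwrite('pics/c3.png',cv2.resize(a,(600,600),interpolation=2))
s=bot.state();G=s["tool_pos"]+R.from_quat(s["tool_rot"]).apply([0,0,.155])
print(s["tool_pos"],"grasp px",px(p,G)-[200,60],"tip px",px(p,G-[0,0,.09])-[200,60])
plan([.543,.190,.47],10,90)
E
```

```text
time: 5.37
tool_pos: [0.5076, -0.0928, 0.3533]
tool_rot: [0.708, 0.707, -0.001, -0.001]
ft_force: [0.8, -1.0, -0.5]
finger_gap: 0.0149
finger_force: 29.3
time: 5.78
tool_pos: [0.5082, -0.0929, 0.4236]
tool_rot: [0.708, 0.706, 0.0, 0.001]
ft_force: [0.5, -0.0, -0.3]
finger_gap: 0.0151
finger_force: 29.3
[ 0.50775337 -0.09295589  0.42194991] grasp px [81.33142529 78.12125649] tip px [ 83.40122889 114.05276308]
[28.3, 3.5, -4.8] [-0.01, 0.0, -0.01]
[28.3, 3.5, -4.8] [-0.01, 0.0, -0.01]
[28.3, 3.5, -4.8] [-0.01, 0.0, -0.01]
[28.3, 3.5, -4.8] [-0.01, 0.0, -0.01]
[28.3, 3.5, -4.8] [-0.01, 0.0, -0.01]
[28.3, 3.5, -4.8] [-0.01, 0.0, -0.01]
[28.3, 3.5, -4.8] [-0.01, 0.0, -0.01]
[28.3, 3.5, -4.8] [-0.01, 0.0, -0.01]
[28.3, 3.5, -4.8] [-0.01, 0.0, -0.01]
[28.3, 3.5, -4.8] [-0.01, 0.0, -0.01]
```

View pics/c3.png

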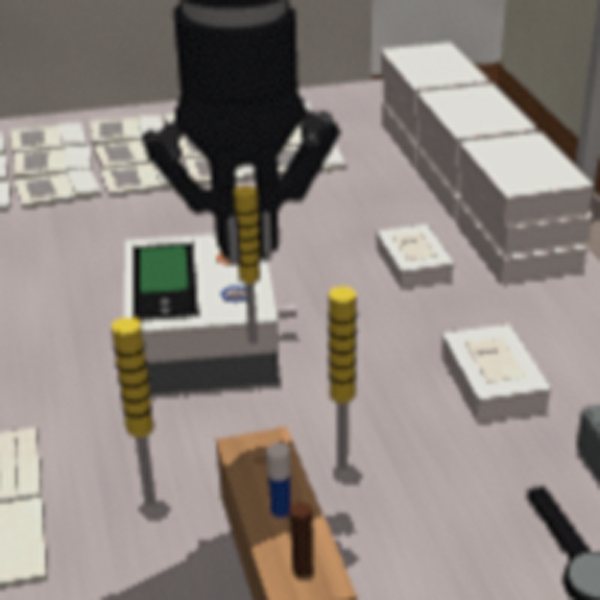

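The stylus is gripped, vertical and out of the stand. Its tip shows at crop (252,340) against a predicted (250,342), and the other tools have not moved. Next I carry it to the orange hole.

```bash
python3 -m inch '[[15,1,-15,0,0,0,-1],[28,3,-15,0,0,0,-1],[30,4,-15,0,0,0,-1],[30,4,0,0,0,0,-1],[30,4,0,0,0,0,-1]]'
python3 -m inch '[[30,4,0,0,0,0,-1],[30,4,0,0,0,0,-1],[30,4,0,0,0,0,-1],[30,4,0,0,0,0,-1],[25,3,0,0,0,0,-1]]'
python3 -m inch '[[15,2,0,0,0,0,-1],[9,1,15,0,0,0,-1],[0,0,30,0,0,0,-1],[0,0,30,0,0,0,-1],[0,0,30,0,0,0,-1]]'
python3 -m inch '[[0,0,10,0,0,0,-1],[0,0,5,0,0,0,-1],[0,0,0,0,0,0,-1],[0,0,0,0,0,0,-1]]'
cat > look.py <<'E'
import sys
from h import *
k=sys.argv[1]
s=bot.state();q=R.from_quat(s["tool_rot"]);tip=s["tool_pos"]+q.apply([0,0,.245])
print("tip est",tip.round(4),s["ft_force"].round(1),s["finger_gap"])
out=[]
for n,c in(("top",(212,232)),("side",(277,140))):
    p=bot.capture(n);u,v=c
    out.append(cv2.resize(p["frame"][v-35:v+35,u-35:u+35,::-1],(400,400),interpolation=2))
    print(n,"tip px",((px(p,tip)-[u-35,v-35])*400/70).round(),"proj of tip at z=.075",((px(p,[*tip[:2],.075])-[u-35,v-35])*400/70).round())
cv2.imwrite(f"pics/l{k}.png",cv2.hconcat(out))
E
python3 look.py 4
```

```text
time: 6.3
tool_pos: [0.5245, 0.0414, 0.4673]
tool_rot: [0.708, 0.706, -0.0, -0.0]
ft_force: [0.1, 0.1, -0.6]
finger_gap: 0.0151
finger_force: 29.3
time: 6.72
tool_pos: [0.5434, 0.1875, 0.4661]
tool_rot: [0.707, 0.707, -0.001, -0.001]
ft_force: [0.2, 0.4, -0.7]
finger_gap: 0.0152
finger_force: 29.3
time: 7.13
tool_pos: [0.5462, 0.2092, 0.3602]
tool_rot: [0.707, 0.707, -0.001, -0.0]
ft_force: [0.8, -0.9, -0.2]
finger_gap: 0.0156
finger_force: 29.3
time: 7.47
tool_pos: [0.5472, 0.2096, 0.3486]
tool_rot: [0.708, 0.707, 0.001, 0.0]
ft_force: [0.4, -0.8, 0.1]
finger_gap: 0.0148
finger_force: 29.3
tip est [0.5476 0.2098 0.1036] [ 0.4 -0.8  0.1] 0.014825488204404845
top tip px [183. 185.] proj of tip at z=.075 [196. 193.]
side tip px [194. 183.] proj of tip at z=.075 [197. 231.]
```

View pics/l4.png

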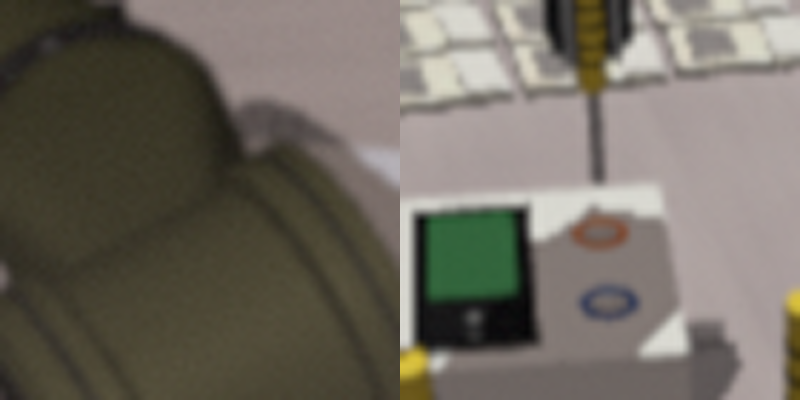

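In the side view the orange ring is at panel (200,232) and the stylus axis projects onto it at about (202,231), so they line up. The top view is blocked by the arm. I make a small correction toward the average of the two cameras, then descend in small steps while watching the force.

```bash
python3 -m inch '[[-1,-1,8,0,0,0,-1],[0,0,8,0,0,0,-1],[0,0,6,0,0,0,-1],[0,0,0,0,0,0,-1],[0,0,0,0,0,0,-1]]'
python3 -m inch '[[0,0,2,0,0,0,-1],[0,0,2,0,0,0,-1],[0,0,2,0,0,0,-1],[0,0,0,0,0,0,-1]]'
python3 look.py 5
```

```text
time: 7.98
tool_pos: [0.5457, 0.208, 0.3251]
tool_rot: [0.708, 0.707, -0.001, -0.0]
ft_force: [-0.9, 0.2, 0.3]
finger_gap: 0.0153
finger_force: 29.3
time: 8.32
tool_pos: [0.5457, 0.2081, 0.3193]
tool_rot: [0.708, 0.707, -0.0, -0.0]
ft_force: [0.9, -0.8, -0.9]
finger_gap: 0.0151
finger_force: 29.3
tip est [0.5457 0.208  0.0743] [ 0.9 -0.8 -0.9] 0.01505958064958452
top tip px [200. 197.] proj of tip at z=.075 [199. 197.]
side tip px [194. 235.] proj of tip at z=.075 [194. 234.]
```

View pics/l5.png

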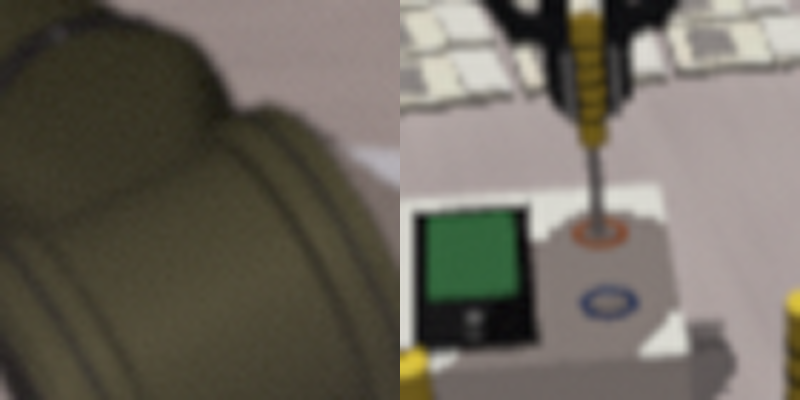

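The tip is at panel (197,234), inside the orange ring, with no contact force. I continue down.

```bash
python3 -m inch '[[0,0.5,2,0,0,0,-1],[0,0,2,0,0,0,-1],[0,0,2,0,0,0,-1],[0,0,0,0,0,0,-1]]'
python3 -m inch '[[0,0,3,0,0,0,-1],[0,0,3,0,0,0,-1],[0,0,3,0,0,0,-1],[0,0,0,0,0,0,-1],[0,0,0,0,0,0,-1]]'
```

```text
time: 8.75
tool_pos: [0.5462, 0.208, 0.3132]
tool_rot: [0.708, 0.707, -0.0, -0.0]
ft_force: [-0.3, -0.8, -0.7]
finger_gap: 0.0154
finger_force: 29.3
time: 9.17
tool_pos: [0.5462, 0.2081, 0.3044]
tool_rot: [0.708, 0.707, -0.0, -0.0]
ft_force: [-0.3, 0.7, -0.0]
finger_gap: 0.0152
finger_force: 29.3
```

Free at about 16 mm below the mouth. Now I approach the button.

```bash
python3 -m inch '[[0,0,2,0,0,0,-1],[0,0,2,0,0,0,-1],[0,0,0,0,0,0,-1],[0,0,0,0,0,0,-1]]'
python3 -m inch '[[0,0,1,0,0,0,-1],[0,0,1,0,0,0,-1],[0,0,1,0,0,0,-1],[0,0,0,0,0,0,-1],[0,0,0,0,0,0,-1]]'
```

```text
time: 9.5
tool_pos: [0.5463, 0.2081, 0.3006]
tool_rot: [0.708, 0.707, -0.0, 0.0]
ft_force: [0.4, -0.3, -0.4]
finger_gap: 0.0154
finger_force: 29.3
time: 9.92
tool_pos: [0.5464, 0.2082, 0.2978]
tool_rot: [0.708, 0.707, 0.0, 0.0]
ft_force: [-1.0, 0.1, 1.0]
finger_gap: 0.015
finger_force: 29.4
```

```bash
python3 -m inch '[[0,0,1,0,0,0,-1],[0,0,1,0,0,0,-1],[0,0,0,0,0,0,-1],[0,0,0,0,0,0,-1]]'
```

```text
time: 10.25
tool_pos: [0.5464, 0.2082, 0.2957]
tool_rot: [0.708, 0.707, 0.0, 0.0]
ft_force: [0.2, 0.2, 2.4]
finger_gap: 0.015
finger_force: 29.4
```

```bash
python3 -m inch '[[0,0,1,0,0,0,-1],[0,0,1,0,0,0,-1],[0,0,1,0,0,0,-1],[0,0,0,0,0,0,-1],[0,0,0,0,0,0,-1]]'
python3 -m inch '[[0,0,1,0,0,0,-1],[0,0,0,0,0,0,-1],[0,0,0,0,0,0,-1]]'
```

```text
time: 10.67
tool_pos: [0.5464, 0.2082, 0.2928]
tool_rot: [0.708, 0.707, 0.0, 0.0]
ft_force: [-1.5, -0.6, 3.7]
finger_gap: 0.0154
finger_force: 29.5
time: 10.92
tool_pos: [0.5464, 0.2082, 0.2917]
tool_rot: [0.708, 0.707, 0.0, 0.0]
ft_force: [0.0, 0.9, 5.0]
finger_gap: 0.0156
finger_force: 29.6
```

```bash
python3 -m inch '[[0,0,1,0,0,0,-1],[0,0,0,0,0,0,-1],[0,0,0,0,0,0,-1],[0,0,0,0,0,0,-1]]'
```

```text
time: 11.25
tool_pos: [0.5464, 0.2082, 0.2908]
tool_rot: [0.708, 0.707, 0.0, 0.0]
ft_force: [-0.1, -0.2, 4.9]
finger_gap: 0.0151
finger_force: 29.7
```

```bash
python3 -m inch '[[0,0,1,0,0,0,-1],[0,0,0,0,0,0,-1],[0,0,0,0,0,0,-1]]'
python3 -m inch '[[0,0,0.5,0,0,0,-1],[0,0,0,0,0,0,-1],[0,0,0,0,0,0,-1],[0,0,0,0,0,0,-1]]'
```

```text
time: 11.5
tool_pos: [0.5464, 0.2083, 0.29]
tool_rot: [0.708, 0.707, 0.0, 0.0]
ft_force: [-0.5, 0.2, 6.6]
finger_gap: 0.0149
finger_force: 30.1
time: 11.83
tool_pos: [0.5464, 0.2083, 0.2898]
tool_rot: [0.708, 0.707, 0.0, 0.0]
ft_force: [-1.1, -0.6, 9.3]
finger_gap: 0.015
finger_force: 30.3
```

The button is at its stop: the TCP no longer moves down while the force has risen to about 9 N. I check that it is steady, then hand in.

```bash
python3 -m inch '[[0,0,0,0,0,0,-1],[0,0,0,0,0,0,-1],[0,0,0,0,0,0,-1],[0,0,0,0,0,0,-1],[0,0,0,0,0,0,-1]]' && python3 -c "
from rig import bot
print(bot.job_done())"
```

```text
time: 12.25
tool_pos: [0.5464, 0.2083, 0.2898]
tool_rot: [0.708, 0.707, 0.0, 0.0]
ft_force: [-1.2, -0.6, 8.6]
finger_gap: 0.0148
finger_force: 30.3
the job is handed in; nothing more can be done
None
```

I handed the job in at about 12 s with the gripped stylus holding the orange reset button down at its stop with about 9 N; the simulator gave no verdict back.

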